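# Unscrew the four-spoked cap of a pressure pot behind its safety screen

### The arm

A 6-joint arm with a two-finger parallel gripper is mounted at the origin on a cart in front of the work surface, level with it; the furniture and walls round the work are solid. World frame = base frame: x ahead of the robot, y to its left, z up, the work surface at z = 0. Lengths are in m, angles in degrees, forces in N, time in s.
With the tool pointing down it reaches from about 0.375 to 0.75 m from the base axis. Payload 9 kg.
Tool frame: the origin (TCP) lies on the mounting face of the last link; the fingertips stand 173 mm ahead of it and the grasp point (between the pads) lies 155 mm ahead of it; z points along the fingers, y is the line along which they close (so a half turn about z gives the same grasp; the last joint's range is limited). The gripper opens to 85 mm and grips with 20 to 120 N. Pads are 22 mm wide; open, the fingers measure 114 mm over their backs; the gripper's body (76 mm by 85 mm) begins 54 mm behind the grasp point. The pads swing forward as they close: fully open they stand 13 mm farther back than shut.
Start: joints at [-88.562, 5.964, 5.575, 89.605, 0, 77.527], TCP at [0.144, -0.582, 0.405] pointing down, gripper open.
Joint ranges: [-171.21, 171.21], [-48.23, 106.86], [-62.78, 66.21], [-105.2, 120.99], [-86.42, 89.51], [-180, 180]. Speed limits (degrees/s): [127.2, 127.2, 147.25, 180, 180, 180].

### API

Orientations are given as a 3x3 rotation matrix whose columns are the frame's x, y, z axes.
In Python, from plant import bot, capture, get_calibration, job gives the robot as it stands.
- The arm moves only by the tool carry_out, never from a script. Its argument "motion" is text: rows parted by semicolons, each of 6 numbers parted by spaces: the shift along the tool's x, y, z in cm, then the turn, a rotation vector about the tool's x, y, z in degrees. A call has 1 to 12 rows; each row is the pose to reach, as a shift and turn from the pose commanded when the call began, along the tool's axes at that moment; what a row does not reach only later rows make up. A row lasts 1/10 s, in which the tool goes at most 50 mm and 8.59 degrees, less where a joint would pass 70% of its speed; a pose out of reach is approached as far as the arm can. A call with a gripper value outside its range is refused whole. "hand" is the opening, from 0 (shut) to 1 (fully open), set as the call begins (left out, the last holds). The fingers move at their own pace and stop on an object; "force" is the grip in N (left out, the last holds). Time passes only in rows, so rows that repeat a pose let the fingers close. It gives the time, the measured TCP pose, the force, the opening and the grip force at its end, in the units of the state.
- bot.get_state(): the state, without advancing time (a new reading comes with each control period).
- capture(name): name is "scene" or "side" or "wrist"; returns the picture (400x640x3 uint8, red, green, blue); there is no depth.
- get_calibration(name): a dict with "vfov" (degrees; the focal length in pixels is half the picture's height over the tangent of half this angle, whatever the lens; pixels are square), "cx", "cy" (the principal point, pixels), "extrinsics" (4x4, takes a point from camera to world coordinates); the wrist camera has in their place "hand_eye" (4x4, takes a point from camera to tool coordinates, whose origin is the TCP and whose axes are the flange's). Camera axes: x right, y down, z forward; pixel columns grow to the right and rows downward; lengths in m; the calibration is good to about 2 mm. A picture is of the moment at which its call begins: read the wrist's pose just before it. get_calibration takes no time and is no camera call.
- job.finish_job(): hands the job in; it is judged then, once.
The state is a dict: "time_s": time; "joints": joint angles; "joint_vel": joint speeds; "tau": joint torques, N m; "ee_pos": TCP position; "ee_rot": TCP orientation; "force": force on the tool from outside, world axes, zero at the start; "ft_torque": the same for the moment, N m; "opening": opening from 0.0 (shut) to 1.0 (fully open); "finger_force": force on a finger pad.
Only numpy, scipy, OpenCV 4.12 (cv2) and the standard library are available. Lean on these libraries where they do the work, as an engineer would, in place of code of your own. Each camera call takes 0.05 s, during which the arm holds its last target. There are 200 camera calls.

### The job

Open the grey pressure pot: unscrew its red four-spoked cap anticlockwise, little by little (the yellow safety screen leaves room only for short swings at its spokes from the open front), and lift it straight off once the thread lets go - do not force it off. Then set the cap down gently, right way up, in the middle of the round cork mat and let go, without disturbing the spray bottle, the battery cell or the coil.

Things in the scene. Friction and masses are not known exactly. Their poses are not given: they have to be found in the camera images.
- pot: grey pressure pot, fixed: dark round base plate (176 mm across, 8 mm thick), body 72 mm across up to z 47 mm, then a threaded aluminium neck 58 mm across up to z 72 mm. Origin: on its vertical axis, underside of the base plate; z up. Right-handed thread, lead 10 mm a turn. A fixed yellow half-round screen stands behind it (see screen_top).
- screen_top (a point): middle of the top edge of the yellow screen, 126 mm above the bench, on the pot's +x side. The screen is a fixed sheet from base plate to top, inner radius 78 mm, outer 84 mm about the pot's axis; it covers 75 degrees to either side of the pot's +x axis and ends there
- pot_opening (a point): point in the middle of the screen's open side: 80 mm from the pot's axis along the pot's -x, 65 mm up. The 210 degrees centred on this direction are open, facing roughly towards the robot
- cap: loose red screw cap, 0.18 to 0.35 kg, at first screwed on the pot's neck. Origin: on its axis at the underside of its skirt, z up. Skirt 69 mm across, 30 mm tall with flat top. Turned anticlockwise seen from above it rises with the thread and comes free about 4.2 rad (240 degrees) from its start, 7 mm higher; up to 5.8 rad does no harm. It turns easily (1 or 2 N on a spoke), stays where left, and lifts straight off.
- cap_spoke (a point): outer end of the cap's +x spoke. Four level round steel spokes, 11 mm thick, stick out along the cap's +x, +y, -x and -y, centred 15 mm above the cap's origin, from the skirt (34.5 mm) to 74 mm from its axis; at the start +x of the cap points along +x of the pot. A fingertip beside a spoke can push it round
- cap_knob (a point): centre of the black knob of the cap, 48 mm above the cap's origin on its axis; knob 30 mm in diameter, 28 mm tall
- cork_mat: round cork mat, 170 mm in diameter, 6 mm thick, fixed flat on the bench, to the left or the right of the pot. Origin: centre of its underside.
- exercise_book: white exercise book with a blue spine, 145 x 210 x 13 mm, lying fixed on the other side of the pot. Origin: centre of its underside.
- spray_bottle: loose white spray bottle, 44 mm in diameter, 149 mm tall, standing close to one front corner of the pot (left or right). Origin: centre of its underside. Leave it standing where it is.
- cell: loose black and copper-coloured battery cell, 33 mm in diameter, 60 mm tall, standing close to the other front corner of the pot. Origin: centre of its underside. Leave it.
- coil: loose copper coil on a black bobbin, a 62 mm cube, standing behind the pot's screen. Origin: centre of its underside. Leave it.
Not all that is in view belongs to the job. Of the things that look like the cap, the middle-sized one is meant.

How it is judged:
By the outcome, as a careful person would: the job done as asked, in the order asked, and still so for the second after the job is handed in, with the robot touching nothing.
It also fails if it takes over 72 s, if anything falls off the work surface, if the arm or the gripper's body presses on something with over 40 N, if the wrist force passes 120 N, or if a joint passes its speed limit or range.

## Working session

There is one attempt and no reset: what is moved stays moved. The work goes in short steps, Python scripts to look and compute and a tool call to move; the robot and the scene stay as the last step left them, time stands still between calls to the robot, and variables do not carry over. Pictures are saved under pics/ and viewed, at most 10 in all, crops included, and the job is handed in when it is done.

Besides the shell and the picture viewer there is one more tool, called after ">>>" by a JSON object that holds its "op" and its "data", one argument or row to a line. carry_out: Moves the arm, as the interface text tells. Its arguments: {"type":"object","properties":{"motion":{"type":"string"},"hand":{"type":"number"},"force":{"type":"number"}},"required":["motion"]}

```bash
mkdir -p pics; ls
python3 - <<'E'
from plant import bot,capture,get_calibration
import cv2,numpy as np
for n in ("scene","side"):
    c=get_calibration(n); print(n,c['vfov'],c['cx'],c['cy'],np.round(c['extrinsics'],4).tolist())
    cv2.imwrite(f"pics/{n}0.png",capture(n)[:,:,::-1])
print(get_calibration("wrist"))
print(bot.get_state())
E
```

```text
pics
scene 55.11953408282612 327.50955375914276 203.43231047594546 [[-0.8522, -0.2091, 0.4796, 0.1076], [-0.5231, 0.3214, -0.7893, 0.895], [0.0109, -0.9236, -0.3833, 0.5652], [0.0, 0.0, 0.0, 1.0]]
side 42.00312561951925 313.3163105286432 204.33786415300804 [[0.8324, -0.2559, 0.4916, -0.2019], [-0.5537, -0.4204, 0.7188, -1.2521], [0.0227, -0.8705, -0.4916, 0.969], [0.0, 0.0, 0.0, 1.0]]
{'vfov': 59.264832508117806, 'cx': 317.00339500654275, 'cy': 200.14861365354338, 'hand_eye': array([[ 5.25705617e-04, -9.48680877e-01, -3.16234591e-01,
         8.10157522e-02],
       [ 9.99999803e-01,  6.06841445e-04, -1.58089477e-04,
        -7.56546790e-04],
       [ 3.41880720e-04, -3.16234446e-01,  9.48681010e-01,
         3.06428125e-02],
       [ 0.00000000e+00,  0.00000000e+00,  0.00000000e+00,
         1.00000000e+00]])}
{'time_s': 0.1, 'joints': array([-8.85628603e+01,  5.99394585e+00,  5.53213578e+00,  8.96044773e+01,
        1.03113376e-03,  7.75284504e+01]), 'joint_vel': array([ 0.07822112, -0.108445  ,  0.0249894 ,  0.1239655 , -0.00640962,
       -0.03562161]), 'tau': array([ 5.96228609e-03, -5.58214331e+01,  5.04713666e+01,  1.33703981e-02,
       -2.50267121e-04, -2.28298524e-05]), 'ee_pos': array([ 0.144252  , -0.58230383,  0.40401872]), 'ee_rot': array([[ 9.70680042e-01,  2.40375239e-01, -1.10250918e-05],
       [ 2.40375090e-01, -9.70679389e-01,  1.15702090e-03],
       [ 2.67417345e-04, -1.12574725e-03, -9.99999331e-01]]), 'force': array([-0.24216506,  0.90258362,  0.8966845 ]), 'ft_torque': array([-0.01060019, -0.00716047, -0.00368323]), 'finger_force': 0.0, 'opening': 0.998548197058358}
```

View pics/scene0.png

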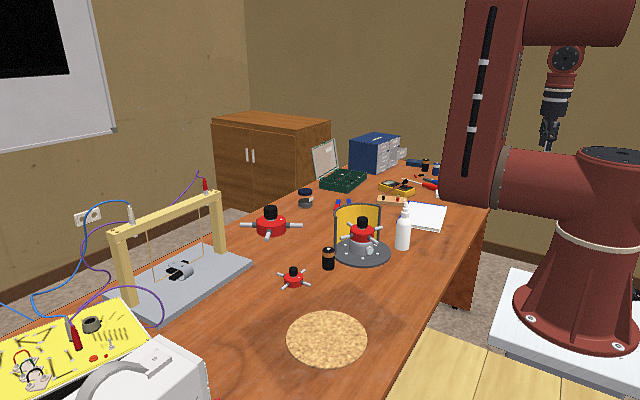

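View pics/side0.png

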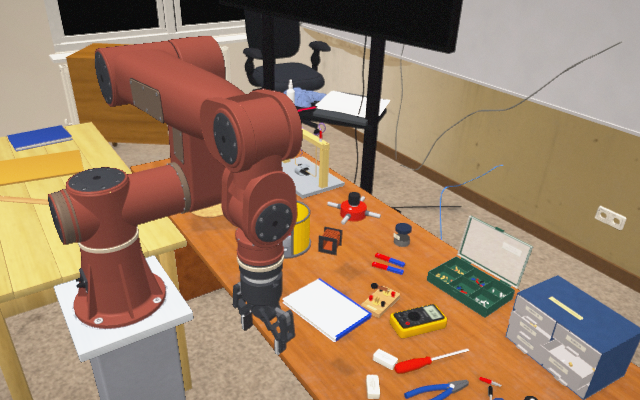

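The scene view has three cap-like things: a large one at (271,221), a small one at (292,277), and one on the grey pot inside the yellow screen at (362,230). The one on the pot fits, being middle-sized and screwed on. The cork mat is at (327,338), the cell at (328,258), the spray bottle at (403,230) and the book at (425,215). In the side view the arm hides the pot, and the coil is at (330,238). I'll confirm in an enlarged crop.

Run:
```python
import cv2
a=cv2.imread("pics/scene0.png")[185:300,255:450]
cv2.imwrite("pics/crop0.png",cv2.resize(a,None,fx=4,fy=4,interpolation=cv2.INTER_CUBIC))
```

```text
(no output)
```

View pics/crop0.png

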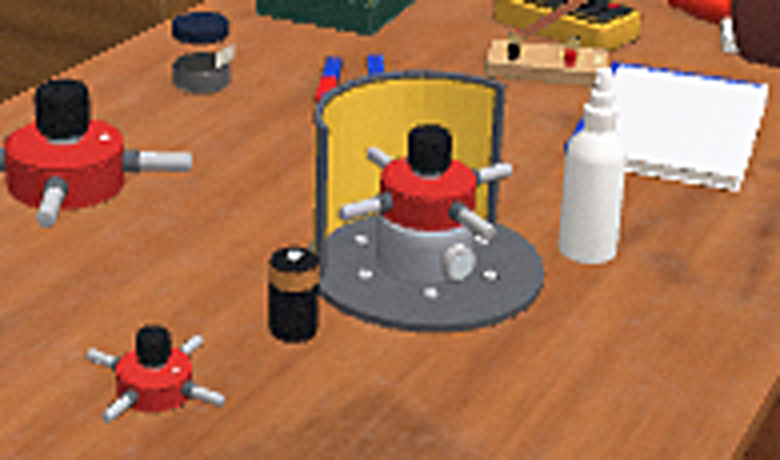

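The crop confirms that the middle-sized cap sits on the pot: knob at crop (430,150), spoke tips at (345,211), (490,232), (508,170) and (373,153), screen ends at (320,112) and (502,80). Now I'll fit the poses.

```bash
cat > h.py <<'E'
import numpy as np
from plant import get_calibration
def proj(n,P,T=None):
    c=get_calibration(n); T=c['extrinsics'] if T is None else T
    f=200/np.tan(np.radians(c['vfov']/2)); p=(np.atleast_2d(P)-T[:3,3])@T[:3,:3]
    return np.c_[c['cx']+f*p[:,0]/p[:,2],c['cy']+f*p[:,1]/p[:,2]]
def back(n,uv,z,T=None):
    c=get_calibration(n); T=c['extrinsics'] if T is None else T
    f=200/np.tan(np.radians(c['vfov']/2))
    d=T[:3,:3]@[(uv[0]-c['cx'])/f,(uv[1]-c['cy'])/f,1]
    return T[:3,3]+d*(z-T[2,3])/d[2]
def wristT(s):
    A=np.eye(4);A[:3,:3]=s['ee_rot'];A[:3,3]=s['ee_pos'];return A@get_calibration('wrist')['hand_eye']
E
python3 - <<'E'
from h import *
from scipy.optimize import least_squares
cr=lambda a:np.array(a)/4.+[255,185]
kn=cr([430,150]); tips=cr([[345,211],[490,232],[508,170],[373,153]]); ends=cr([[320,112],[502,80]])
def pts(p):
    x,y,w,zc=p; u=lambda a,r,z:[x+r*np.cos(w+a),y+r*np.sin(w+a),z]
    S=[u(k*np.pi/2,.074,zc+.015) for k in range(4)]
    return S,[x,y,zc+.048],[u(np.radians(75),.081,.126),u(-np.radians(75),.081,.126)],[u(a,.088,.008) for a in np.linspace(0,6.28,200)]
best=None
for w0 in np.radians(range(-180,180,30)):
    def r(p):
        S,K,E,B=pts(p); S=proj("scene",S);
        d=np.linalg.norm(S[:,None]-tips[None],axis=2); i=d.argmin(1)
        b=proj("scene",B)
        return np.r_[(S-tips[i]).ravel(),(proj("scene",K)-kn).ravel(),(proj("scene",E)-ends).ravel()*.5,b[:,0].max()-cr([544,0])[0],b[:,1].max()-cr([0,326])[1]]
    q=least_squares(r,[*back("scene",kn,.1)[:2],w0,.05],loss='soft_l1')
    if best is None or q.cost<best.cost: best=q
print(best.x,np.degrees(best.x[2]),best.cost,np.round(best.fun,1))
print("mat",back("scene",(327,338.5),.006))
for n,p in dict(spray=[590,252],cell=[293,330]).items(): print(n,back("scene",cr(p),0))
print("coil(side)",back("side",(330,250),0))
E
```

```text
[ 0.53571738 -0.00314028 -0.49317485  0.04952121] -28.256837520808237 2.1083073545359543 [-0.2 -0.3 -1.   0.7  0.1  0.3  0.4 -0.4  0.  -0.3  0.2  1.5  0.   0.2
  0.4 -0.8]
mat [0.42872038 0.36225914 0.006     ]
spray [ 0.44139071 -0.09321203  0.        ]
cell [0.57326793 0.12077177 0.        ]
coil(side) [ 0.64517695 -0.11729627  0.        ]
```

>>> {"op": "carry_out", "data": {
  "motion": "51.97 -46.78 0 0 0 -16;51.97 -46.78 0 0 0 -16;51.97 -46.78 0 0 0 -16;51.97 -46.78 0 0 0 -16;51.97 -46.78 0 0 0 -16;51.97 -46.78 0 0 0 -16;51.97 -46.78 0 0 0 -16;51.97 -46.78 0 0 0 -16;51.97 -46.78 0 0 0 -16;51.97 -46.78 0 0 0 -16;51.97 -46.78 0 0 0 -16;51.97 -46.78 0 0 0 -16",
  "hand": 1
}}

```text
time_s: 1.3
ee_pos: [0.4813, -0.0834, 0.4046]
ee_rot: [[0.867, 0.499, 0.0], [0.499, -0.867, -0.0], [-0.0, 0.0, -1.0]]
force: [1.2, -1.3, -0.6]
opening: 0.999
finger_force: 0.0
```

>>> {"op": "carry_out", "data": {
  "motion": "8.75 -4.24 0 0 0 0;8.75 -4.24 0 0 0 0;8.75 -4.24 0 0 0 0;8.75 -4.24 0 0 0 0;8.75 -4.24 0 0 0 0"
}}

```text
time_s: 1.8
ee_pos: [0.535, -0.0058, 0.4045]
ee_rot: [[0.867, 0.498, -0.001], [0.498, -0.867, -0.0], [-0.001, -0.0, -1.0]]
force: [0.3, -0.8, 0.0]
opening: 1.002
finger_force: 0.0
```

Run:
```python
from h import *
from plant import bot,capture
import cv2,pickle
s=bot.get_state(); im=capture("wrist"); pickle.dump(s,open("s1.pkl","wb"))
print(s['ee_pos'],s['joints'])
cv2.imwrite("pics/w1.png",im[:,:,::-1])
print(proj("wrist",[[.5357,-.0031,.1115],[.5357,-.0031,.0835]],wristT(s)))
```

```text
[ 0.53497076 -0.00582412  0.404491  ] [-1.46372304e+01 -5.38133404e+00 -5.83116042e+00  8.95810651e+01
 -2.16094972e-02  1.35486246e+02]
[[315.56842488 189.95507888]
 [315.71436722 180.47727584]]
```

View pics/w1.png

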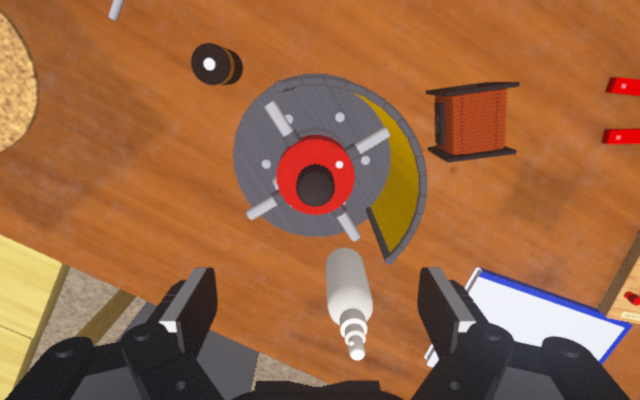

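The wrist view shows the knob at (315,186). The fit predicted (315.6,185), so the pot position holds. The bottle, cell and coil are clear of the fingers, so I'm descending.

>>> {"op": "carry_out", "data": {
  "motion": "0 0 5 0 0 0;0 0 10 0 0 0;0 0 13 0 0 0;0 0 14.6 0 0 0;0 0 14.6 0 0 0;0 0 14.6 0 0 0;0 0 14.6 0 0 0"
}}

```text
time_s: 2.55
ee_pos: [0.5362, -0.0057, 0.2611]
ee_rot: [[0.867, 0.498, 0.003], [0.498, -0.867, -0.001], [0.002, 0.003, -1.0]]
force: [-0.3, -0.1, 0.8]
opening: 1.001
finger_force: 0.0
```

>>> {"op": "carry_out", "data": {
  "motion": "0.1 -0.23 0.1 0 0 0;0.1 -0.23 0.1 0 0 0;0.1 -0.23 0.1 0 0 0"
}}

```text
time_s: 2.85
ee_pos: [0.5352, -0.0026, 0.2582]
ee_rot: [[0.867, 0.499, 0.001], [0.499, -0.867, -0.0], [0.0, 0.001, -1.0]]
force: [-0.1, -1.3, 0.1]
opening: 0.999
finger_force: 0.0
```

>>> {"op": "carry_out", "data": {
  "motion": "0 0 0 0 0 0;0 0 0 0 0 0;0 0 0 0 0 0;0 0 0 0 0 0;0 0 0 0 0 0;0 0 0 0 0 0;0 0 0 0 0 0;0 0 0 0 0 0;0 0 0 0 0 0;0 0 0 0 0 0",
  "hand": 0,
  "force": 50
}}

```text
time_s: 3.85
ee_pos: [0.5351, -0.0027, 0.2578]
ee_rot: [[0.867, 0.499, 0.0], [0.499, -0.867, -0.0], [0.0, 0.0, -1.0]]
force: [-0.5, -0.2, 3.3]
opening: 0.336
finger_force: 49.3
```

The knob is held. I'll turn it anticlockwise in small steps, rising with the thread at 10 mm a turn.

>>> {"op": "carry_out", "data": {
  "motion": "0 0 -0.01 0 0 -4;0 0 -0.02 0 0 -8;0 0 -0.03 0 0 -12;0 0 -0.04 0 0 -16;0 0 -0.06 0 0 -20;0 0 -0.07 0 0 -24;0 0 -0.08 0 0 -28;0 0 -0.08 0 0 -30;0 0 -0.08 0 0 -30"
}}

```text
time_s: 4.75
ee_pos: [0.5351, -0.0028, 0.2586]
ee_rot: [[0.501, 0.865, 0.0], [0.865, -0.501, -0.0], [-0.0, 0.0, -1.0]]
force: [0.3, -1.0, 3.3]
opening: 0.337
finger_force: 49.3
```

Run:
```python
from plant import bot,capture
import cv2
s=bot.get_state();print(s['force'],s['ft_torque'],s['joints'])
a=capture("scene")[185:275,315:425];b=capture("wrist")
a=cv2.resize(a,None,fx=4,fy=4)
cv2.imwrite("pics/t1.png",a[:,:,::-1])
```

```text
[ 0.27566673 -1.01005137  3.30722544] [-0.26623144 -0.08576042  0.04789455] [-1.43099423e+01 -3.92762217e+00 -1.96505459e+01  7.42542000e+01
 -2.34980414e-02  1.05757302e+02]
```

View pics/t1.png

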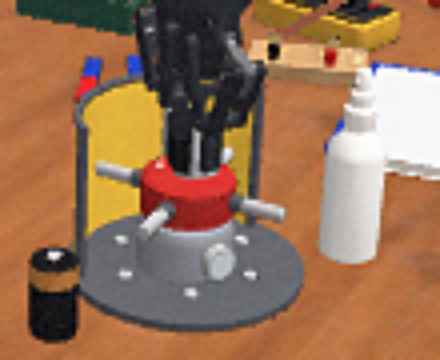

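The cap turned with the knob: the spokes moved about 30°, with tips now at crop (285,213) and (150,228), and nothing else moved. Continuing.

>>> {"op": "carry_out", "data": {
  "motion": "0 0 -0.02 0 0 -6;0 0 -0.04 0 0 -13;0 0 -0.06 0 0 -20;0 0 -0.08 0 0 -27;0 0 -0.09 0 0 -34;0 0 -0.11 0 0 -41;0 0 -0.13 0 0 -48;0 0 -0.15 0 0 -55;0 0 -0.17 0 0 -62;0 0 -0.19 0 0 -69;0 0 -0.21 0 0 -75;0 0 -0.22 0 0 -80"
}}

```text
time_s: 6.05
ee_pos: [0.5356, -0.0031, 0.2609]
ee_rot: [[-0.767, 0.642, 0.002], [0.642, 0.767, -0.001], [-0.002, 0.0, -1.0]]
force: [4.2, -3.3, 1.9]
opening: 0.334
finger_force: 49.1
```

>>> {"op": "carry_out", "data": {
  "motion": "0 0 -0.02 0 0 -6;0 0 -0.04 0 0 -13;0 0 -0.06 0 0 -20;0 0 -0.08 0 0 -27;0 0 -0.09 0 0 -34;0 0 -0.11 0 0 -41;0 0 -0.13 0 0 -48;0 0 -0.15 0 0 -55;0 0 -0.17 0 0 -62;0 0 -0.19 0 0 -69;0 0 -0.21 0 0 -75;0 0 -0.22 0 0 -80"
}}

```text
time_s: 7.25
ee_pos: [0.5356, -0.0027, 0.2631]
ee_rot: [[-0.765, -0.644, 0.002], [-0.644, 0.765, 0.0], [-0.001, -0.001, -1.0]]
force: [4.1, -0.1, 1.2]
opening: 0.334
finger_force: 49.2
```

>>> {"op": "carry_out", "data": {
  "motion": "0 0 -0.02 0 0 -6;0 0 -0.04 0 0 -13;0 0 -0.06 0 0 -20;0 0 -0.08 0 0 -27;0 0 -0.09 0 0 -34;0 0 -0.11 0 0 -41;0 0 -0.13 0 0 -48;0 0 -0.15 0 0 -55;0 0 -0.17 0 0 -62;0 0 -0.2 0 0 -69;0 0 -0.21 0 0 -75;0 0 -0.21 0 0 -75"
}}

```text
time_s: 8.45
ee_pos: [0.5352, -0.0026, 0.2652]
ee_rot: [[0.422, -0.907, 0.001], [-0.907, -0.422, 0.0], [0.0, -0.001, -1.0]]
force: [1.2, 1.1, 3.9]
opening: 0.337
finger_force: 49.6
```

Run:
```python
from plant import bot,capture
import cv2
s=bot.get_state();print(s['force'],s['ft_torque'],s['joints'])
a=capture("scene")[185:275,315:425]
cv2.imwrite("pics/t2.png",cv2.resize(a,None,fx=4,fy=4)[:,:,::-1])
```

```text
[1.20821653 1.07669262 3.87541332] [ 0.23229469 -0.18652311  0.10340521] [-1.42986750e+01 -4.14230618e+00 -1.91659482e+01  7.49499396e+01
  1.93833510e-02 -1.29256687e+02]
```

View pics/t2.png

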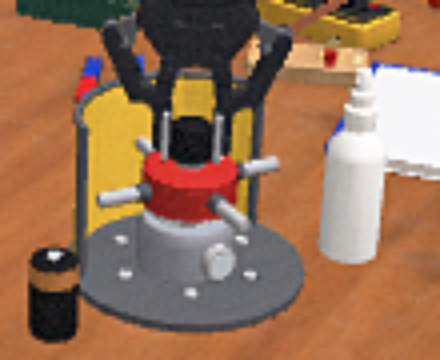

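The cap has risen about 7 mm and the spokes are where a turn of about 265° would put them. I'll test a gentle lift while watching the force.

>>> {"op": "carry_out", "data": {
  "motion": "0 0 -0.05 0 0 -3;0 0 -0.1 0 0 -6;0 0 -0.15 0 0 -8;0 0 -0.25 0 0 -8;0 0 -0.35 0 0 -8;0 0 -0.35 0 0 -8"
}}

```text
time_s: 9.1
ee_pos: [0.5349, -0.0025, 0.2682]
ee_rot: [[0.542, -0.841, -0.001], [-0.841, -0.542, 0.0], [-0.001, 0.0, -1.0]]
force: [2.5, 0.8, -2.0]
opening: 0.333
finger_force: 49.5
```

Only the cap's own weight shows on the wrist, so it is free. Lifting straight up, then carrying it over the mat.

>>> {"op": "carry_out", "data": {
  "motion": "0 0 -0.5 0 0 0;0 0 -1.5 0 0 0;0 0 -3 0 0 0;0 0 -5 0 0 0;0 0 -7 0 0 0;0 0 -8.5 0 0 0;0 0 -9.5 0 0 0;0 0 -10 0 0 0;0 0 -10 0 0 0;0 0 -10 0 0 0"
}}

```text
time_s: 10.1
ee_pos: [0.5349, -0.0027, 0.3677]
ee_rot: [[0.543, -0.84, -0.001], [-0.84, -0.543, 0.0], [-0.001, 0.001, -1.0]]
force: [0.0, -0.0, -2.4]
opening: 0.332
finger_force: 50.0
```

>>> {"op": "carry_out", "data": {
  "motion": "-1 -0.3 0 0 0 0;-3 -0.9 0 0 0 0;-6 -1.8 0 0 0 0;-10 -3 0 0 0 0;-14 -4.2 0 0 0 0;-18 -5.3 0 0 0 0;-22 -6.5 0 0 0 0;-26 -7.7 0 0 0 0;-30 -8.9 0 0 0 0;-33 -9.8 0 0 0 0;-35.4 -10.5 0 0 0 0;-36.4 -10.8 0 0 0 0"
}}

```text
time_s: 11.3
ee_pos: [0.4263, 0.3637, 0.3677]
ee_rot: [[0.545, -0.838, -0.001], [-0.838, -0.545, -0.0], [-0.001, 0.001, -1.0]]
force: [0.2, -0.3, -2.5]
opening: 0.333
finger_force: 50.0
```

>>> {"op": "carry_out", "data": {
  "motion": "0 0 0 0 0 0;0 0 0 0 0 0;0 0 0 0 0 0;0 0 0 0 0 0"
}}

```text
time_s: 11.7
ee_pos: [0.4284, 0.3607, 0.3685]
ee_rot: [[0.542, -0.84, 0.0], [-0.84, -0.542, -0.0], [0.0, 0.0, -1.0]]
force: [0.2, 0.6, -2.3]
opening: 0.337
finger_force: 50.0
```

Run:
```python
from plant import bot,capture
from h import *
import cv2
s=bot.get_state();print(s['force'],s['ee_pos'],s['joints'])
im=capture("wrist");cv2.imwrite("pics/w2.png",im[:,:,::-1])
print(proj("wrist",[[.4287,.3623,.006]],wristT(s)))
a=np.linspace(0,6.28,13)[:-1];print(np.round(proj("wrist",np.c_[.4287+.085*np.cos(a),.3623+.085*np.sin(a),a*0+.006],wristT(s))).tolist())
```

```text
[ 0.23682995  0.57415235 -2.32166955] [0.42837869 0.36070805 0.36848448] [ 2.67204819e+01 -1.28132800e+00 -5.61531524e+00  8.56655968e+01
 -1.19919872e-02 -9.61080387e+01]
[[315.76437117 171.78131028]]
[[239.0, 123.0], [228.0, 167.0], [240.0, 209.0], [271.0, 239.0], [312.0, 251.0], [353.0, 243.0], [386.0, 216.0], [403.0, 176.0], [397.0, 132.0], [367.0, 95.0], [321.0, 79.0], [273.0, 90.0]]
```

View pics/w2.png

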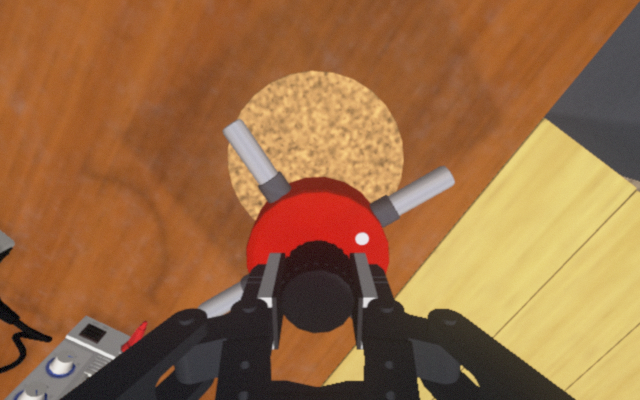

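The wrist view shows the mat's rim at top (316,70), left (228,158) and right (404,158). That is about 9 px above the prediction, because I ignored the perspective shift of the ellipse centre. I'm refitting the mat from its rim.

Run:
```python
from plant import bot
from h import *
import cv2
from scipy.optimize import least_squares
T=wristT(bot.get_state())
w=np.array([back("wrist",p,.006,T)[:2] for p in [(316,70),(228,158),(404,158),(254,98),(378,98)]])
q=least_squares(lambda c:np.hypot(*(w-c[:2]).T)-.085,[.43,.36]);print("wrist",q.x,q.fun)
im=cv2.imread("pics/scene0.png");h=cv2.cvtColor(im,cv2.COLOR_BGR2HSV)
m=cv2.inRange(im,(90,140,170),(190,220,255));m[:305]=0;m[372:]=0;m[:,:280]=0;m[:,374:]=0
m=cv2.morphologyEx(m,cv2.MORPH_CLOSE,np.ones((7,7)))
c=max(cv2.findContours(m,0,1)[0],key=cv2.contourArea)[:,0]+0.
e=np.array([back("scene",p,.006)[:2] for p in c])
q=least_squares(lambda c:np.hypot(*(e-c[:2]).T)-.085,[.43,.36],loss='soft_l1',f_scale=.003);print("scene",q.x,np.abs(q.fun).mean(),len(c),c.min(0),c.max(0))
```

```text
wrist [0.43177737 0.35712744] [ 0.00139103 -0.00047389 -0.00050203 -0.00089848 -0.00085717]
scene [0.43369534 0.35689745] 0.001665604509769873 201 [286. 310.] [367. 368.]
```

>>> {"op": "carry_out", "data": {
  "motion": "0.5 -0.15 1.5 0 0 0;0.5 -0.15 4 0 0 0;0.5 -0.15 7 0 0 0;0.5 -0.15 10 0 0 0;0.5 -0.15 12.5 0 0 0;0.5 -0.15 14 0 0 0;0.5 -0.15 14.6 0 0 0;0.5 -0.15 14.8 0 0 0;0.5 -0.15 14.8 0 0 0;0.5 -0.15 14.8 0 0 0;0.5 -0.15 14.8 0 0 0"
}}

```text
time_s: 12.85
ee_pos: [0.4323, 0.3584, 0.2215]
ee_rot: [[0.543, -0.839, 0.002], [-0.839, -0.543, 0.001], [0.0, -0.002, -1.0]]
force: [-0.8, -0.0, -2.1]
opening: 0.333
finger_force: 50.0
```

>>> {"op": "carry_out", "data": {
  "motion": "0 0 0.1 0 0 0;0 0 0.2 0 0 0;0 0 0.3 0 0 0;0 0 0.4 0 0 0;0 0 0.4 0 0 0;0 0 0.4 0 0 0"
}}

```text
time_s: 13.45
ee_pos: [0.4319, 0.3582, 0.2164]
ee_rot: [[0.543, -0.84, -0.0], [-0.84, -0.543, -0.0], [0.0, 0.0, -1.0]]
force: [0.3, -0.0, -1.6]
opening: 0.337
finger_force: 50.0
```

>>> {"op": "carry_out", "data": {
  "motion": "0 0 0.05 0 0 0;0 0 0.1 0 0 0;0 0 0.15 0 0 0;0 0 0.15 0 0 0;0 0 0.15 0 0 0"
}}

```text
time_s: 13.95
ee_pos: [0.4319, 0.3582, 0.2149]
ee_rot: [[0.543, -0.84, -0.0], [-0.84, -0.543, -0.0], [0.0, 0.0, -1.0]]
force: [-0.2, 0.2, -2.8]
opening: 0.33
finger_force: 50.0
```

>>> {"op": "carry_out", "data": {
  "motion": "0 0 0.03 0 0 0;0 0 0.06 0 0 0;0 0 0.09 0 0 0;0 0 0.1 0 0 0;0 0 0.1 0 0 0"
}}

```text
time_s: 14.45
ee_pos: [0.4319, 0.3582, 0.214]
ee_rot: [[0.543, -0.84, 0.0], [-0.84, -0.543, -0.0], [0.0, 0.0, -1.0]]
force: [0.3, -0.7, 0.1]
opening: 0.336
finger_force: 50.1
```

The mat now carries the cap's weight, so I'm letting go.

>>> {"op": "carry_out", "data": {
  "motion": "0 0 0.02 0 0 0;0 0 0.02 0 0 0;0 0 0.02 0 0 0;0 0 0.02 0 0 0;0 0 0.02 0 0 0;0 0 0.02 0 0 0;0 0 0.02 0 0 0;0 0 0.02 0 0 0;0 0 0.02 0 0 0;0 0 0.02 0 0 0",
  "hand": 1
}}

```text
time_s: 15.45
ee_pos: [0.4319, 0.3582, 0.2137]
ee_rot: [[0.543, -0.84, -0.0], [-0.84, -0.543, -0.0], [0.0, 0.0, -1.0]]
force: [-0.7, 0.2, 0.5]
opening: 1.003
finger_force: 0.0
```

>>> {"op": "carry_out", "data": {
  "motion": "0 0 -1 0 0 0;0 0 -3 0 0 0;0 0 -6 0 0 0;0 0 -10 0 0 0;0 0 -14 0 0 0;0 0 -16 0 0 0;0 0 -17 0 0 0;0 0 -17 0 0 0;0 0 -17 0 0 0"
}}

```text
time_s: 16.35
ee_pos: [0.4318, 0.3581, 0.3826]
ee_rot: [[0.543, -0.84, -0.001], [-0.84, -0.543, -0.001], [-0.0, 0.002, -1.0]]
force: [-0.3, 0.8, -0.4]
opening: 1.0
finger_force: 0.0
```

Run:
```python
from plant import bot,capture
import cv2
s=bot.get_state();print(s['force'],s['ee_pos'])
a=capture("scene")[180:380,230:450]
cv2.imwrite("pics/f1.png",cv2.resize(a,(660,600))[:,:,::-1])
```

```text
[-0.32805637  0.83938912 -0.38503845] [0.43176998 0.35812608 0.38256258]
```

View pics/f1.png

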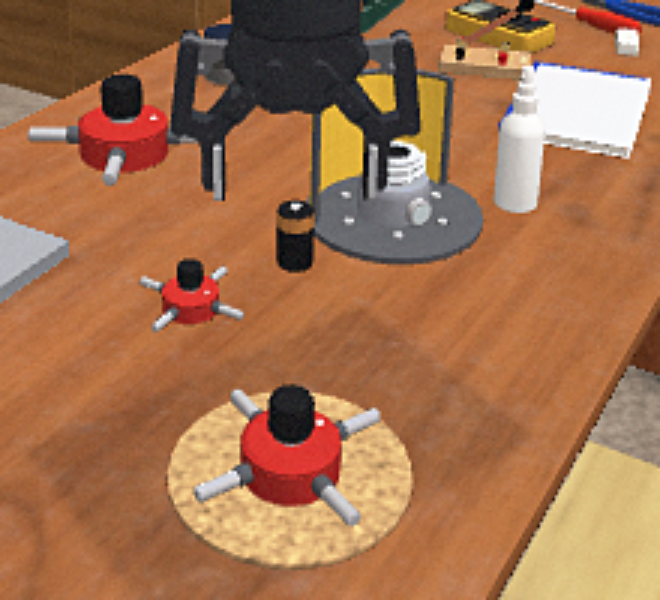

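The cap stands upright in the middle of the mat at crop (290,460). The pot's neck is bare, the bottle and cell still stand, and the gripper is clear of everything.

```bash
python3 -c "
from plant import job
print(job.finish_job())"
```

```text
the job is handed in; nothing more can be done
None
```

The cap is off the pot and standing upright, released, in the middle of the cork mat, and the job was handed in at about 16 s; I turned it about 273° by its knob instead of in short swings at the spokes, the bottle and cell were undisturbed, and the coil was never approached, though I took no later picture of it.

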